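Set the measuring machine's filter lever to its third click

TASK

On the white light unit, push the black filter lever along its slot, away from its parked end, and stop when it has clicked into the third detent, never letting it run on towards the fourth. Then press the round push button on the same unit right down, so that the machine takes over the setting, and let go. Do all of it with the fingertips or the outside of the fingers: do not pinch or force the lever, do not press the button before the lever sits in its third detent, and leave every loose thing where it stands.

Things in the scene. Friction and masses are not known exactly. Their poses are not given: they have to be found in the camera images.
- light_unit: Fixed white box, 170 mm (its x) by 240 mm (its y), top 70 mm above the table; origin at the centre of its underside, z up. On top: a 112 mm slot along y, on the line x = +20 mm, with the filter lever; a round push button at x = -45, y = +70 mm; a dead black rotary knob, 26 mm across, 14 mm high, at x = -45, y = -60 mm, not used.
- lever_knob (a point): Upright black knob of the filter lever: 24 mm (its x, across the slot) by 14 mm (its y, along the slot) by 34 mm tall; this point is the centre of its underside, 78 mm above the table (8 mm above the unit's top); axes parallel to the unit's. It slides only along y and starts parked at the slot's -y end: push its flat -y face towards +y.
- filter_slide (a joint): Lever travel in m, growing to the unit's +y; 0 = parked stop. Starts in the smooth stretch 0 to 0.010. Then five detents, 16 mm apart: 0.026, 0.042, third 0.058, 0.074, 0.090, with spring ridges midway. Leaving a seat takes up to 7 N, fading to none at the crest; then the lever snaps ahead of the finger, up to 8 mm, into the next seat and stays. A dark tick on the slot's -x side marks each.
- take_button_top (a point): Centre of the top face of the round grey push button, 24 mm across, standing up from a black collar on the unit's top; 92 mm above the table when released, pressed straight down.
- take_button (a joint): How far the push button is pressed in m: 0 released, 0.006 fully down (a spring, 5 N at the bottom); it comes back up when let go.
- lens_cap: Loose bystander, to be left alone: black disc 34 mm across, 12 mm high, lying on the light unit's top near its far edge; origin at the centre of its underside.
- objective: Loose bystander, to be left alone: round aluminium lens barrel 32 mm across, 46 mm high, standing near the unit on the robot's side; origin at the centre of its underside.
- gauge_block: Loose bystander, to be left alone: steel block 35 x 20 x 30 mm, near the unit on the robot's side; origin at the centre of its underside.
- v_block: Loose bystander, to be left alone: dark steel V-block 45 x 60 x 42 mm beside the unit's +y end; origin at the centre of its underside.
- workpiece: Loose bystander, to be left alone: aluminium part 70 x 45 mm, 30 mm high at its boss, beside the unit's -y end; origin at the centre of its underside.
- cleaner: Loose bystander, to be left alone: white bottle 48 mm across, 120 mm high, off to the left; origin at the centre of its underside.
- ring_gauge: Loose bystander, to be left alone: steel ring 60 mm across, 18 mm high, off to the right; origin at the centre of its underside.

How it is judged:
By the outcome, as a careful person would: the job done as asked, in the order asked, and still so for the second after the job is handed in, with the robot touching nothing.
It also fails if it takes over 72 s, if anything falls off the work surface, if the arm or the gripper's body presses on something with over 40 N, if the wrist force passes 120 N, or if a joint passes its speed limit or range.

ROBOT

A 7-joint arm with a two-finger parallel gripper is mounted at the origin on the work surface. World frame = base frame: x ahead of the robot, y to its left, z up, the work surface at z = 0. Lengths are in m, angles in rad, forces in N, time in s.
With the tool pointing down it reaches from about 0.35 to 0.9 m from the base axis. Payload 8.1 kg.
Tool frame: the origin (TCP) lies at the very end of the fingers, on their centre line; the grasp point (between the pads) lies 19 mm behind it; z points along the fingers, y is the line along which they close (so a half turn about z gives the same grasp; the last joint's range is limited). The gripper opens to 92 mm and grips with 3 to 60 N. Pads are 19 mm wide; open, the fingers measure 130 mm over their backs; the gripper's body (75 mm by 190 mm) begins 47 mm behind the grasp point.
Start: joints at [1.237, 0.434, 0.025, 1.573, -0.012, 1.134, -0.075], TCP at [0.143, -0.608, 0.227] pointing down, gripper open.
Joint ranges: [-2.62, 2.62], [-0.44, 2.09], [-1.27, 1.32], [0.08, 2.57], [-1.32, 4.46], [0.12, 2], [-2.74, 2.74]. Speed limits (rad/s): [2.22, 2.22, 3.01, 3.01, 3.14, 3.14, 3.14].

INTERFACE

Orientations are given as a rotation vector (axis times angle).
In Python, from cell import arm gives the robot as it stands.
- The arm moves only by the tool jog_arm, never from a script. Its argument "rows" is a list of rows, each a list of 3 entries, a list of its own where there are three numbers: the shift along the world's x, y, z in cm, then the turn, a rotation vector about the world's x, y, z in degrees, then the opening, from 0 (shut) to 1 (fully open). A call has 1 to 8 rows; each row is the pose to reach, as a shift and turn from the pose commanded when the call began; what a row does not reach only later rows make up. A row lasts 1/8 s, in which the tool goes at most 62.5 mm and 10.7 degrees, less where a joint would pass 70% of its speed; a pose out of reach is approached as far as the arm can. A call with a gripper value outside its range is refused whole. The fingers move at their own pace and stop on an object; "newtons" is the grip in N (left out, the last holds). Time passes only in rows, so rows that repeat a pose let the fingers close. It gives the time, the measured TCP pose, the force, the opening and the grip force at its end, in the units of the state.
- arm.observe(): the state, without advancing time (a new reading comes with each control period).
- arm.get_image(name): name is "scene" or "side" or "wrist"; returns a dict with "img" (400x640x3 uint8, red, green, blue), "depth" (400x640 float32, m along the optical axis (not along the pixel's ray), 0 where there is no reading), "fx", "fy", "cx", "cy" (pixels), "dist_coeffs" ([k1, k2, p1, p2, k3] as OpenCV has them; the pictures are not rectified), "rvec" (rotation vector, rad) and "tvec" (3), from world to camera coordinates, as OpenCV has them; the wrist camera has in their place "mount" (4x4, takes a point from camera to tool coordinates, whose origin is the TCP and whose axes are the flange's). Camera axes: x right, y down, z forward; pixel columns grow to the right and rows downward; lengths in m; the calibration is good to about 2 mm. A picture is of the moment at which its call begins: read the wrist's pose just before it.
- arm.sign_off(): hands the job in; it is judged then, once.
The state is a dict: "clock": time; "joints": joint angles; "dq": joint speeds; "joint_efforts": joint torques, N m; "position": TCP position; "ee_rot": TCP orientation; "force": force on the tool from outside, world axes, zero at the start; "ft_torque": the same for the moment, N m; "width": opening from 0.0 (shut) to 1.0 (fully open); "gripper_force": force on a finger pad.
Only numpy, scipy, OpenCV 4.12 (cv2) and the standard library are available. Lean on these libraries where they do the work, as an engineer would, in place of code of your own. Each camera call takes 0.05 s, during which the arm holds its last target. There are 200 camera calls.

## Working session

There is one attempt and no reset: what is moved stays moved. The work goes in short steps, Python scripts to look and compute and a tool call to move; the robot and the scene stay as the last step left them, time stands still between calls to the robot, and variables do not carry over. Pictures are saved under pics/ and viewed, at most 10 in all, crops included, and the job is handed in when it is done.

Besides the shell and the picture viewer there is one more tool, called after "Call:" in YAML: its name, and indented under it one key for each argument. jog_arm: Moves the arm, as the interface text tells. Its arguments: {"type":"object","properties":{"rows":{"type":"array","items":{"type":"array"}},"newtons":{"type":"number"}},"required":["rows"]}

```bash
mkdir -p pics
cat > h.py <<'E'
import numpy as np, cv2
from cell import arm
def grab(n,f):
    d=arm.get_image(n); cv2.imwrite('pics/'+f+'.png',d['img'][:,:,::-1]); np.savez('pics/'+f+'.npz',**{k:np.array(v) for k,v in d.items()}); return d
def px(f,u,v,z=None):
    d=np.load('pics/'+f+'.npz'); K=np.array([[d['fx'],0,d['cx']],[0,d['fy'],d['cy']],[0,0,1]])
    r=np.append(cv2.undistortPoints(np.array([[[u,v]]],float),K,d['dist_coeffs'])[0,0],1)
    R=cv2.Rodrigues(d['rvec'])[0];t=d['tvec'].ravel()
    c=-R.T@t; w=R.T@r
    s=(z-c[2])/w[2] if z is not None else d['depth'][int(v),int(u)]
    return c+s*w
E
python3 - <<'E'
from h import *
grab('scene','s1');grab('side','d1');o=arm.observe();print(o)
E
```

```text
{'clock': 0.1, 'joints': array([ 1.23742548,  0.43514515,  0.02498639,  1.57396392, -0.01158239,
        1.13401768, -0.0751077 ]), 'dq': array([-7.01499457e-04, -1.34340580e-03, -1.52096213e-05, -2.60523979e-03,
       -8.33370508e-04,  1.66054222e-03,  1.27205965e-04]), 'joint_efforts': array([ 4.85225275e-03, -6.69124174e+01,  9.89116542e-01, -3.15144467e+01,
       -6.04035635e-02,  3.74374248e-02,  9.67531787e-05]), 'position': array([ 0.14279054, -0.60801566,  0.226045  ]), 'ee_rot': array([-3.11937078e+00, -3.61408063e-01,  4.80236604e-04]), 'force': array([ 0.64357224,  0.70952994, -0.57643988]), 'ft_torque': array([ 0.00133261, -0.0122394 , -0.01925299]), 'gripper_force': 0.0, 'width': 0.9997680887631052}
```

View pics/s1.png

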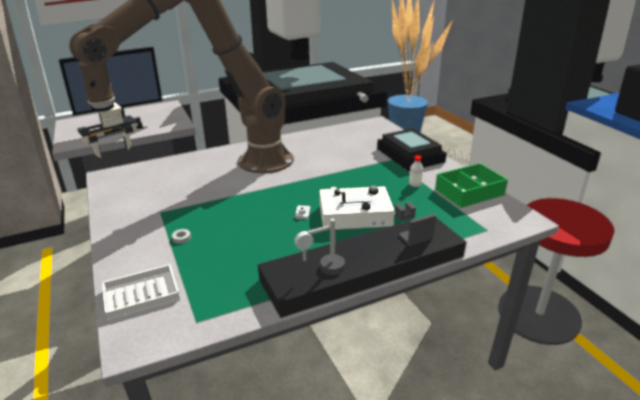

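View pics/d1.png

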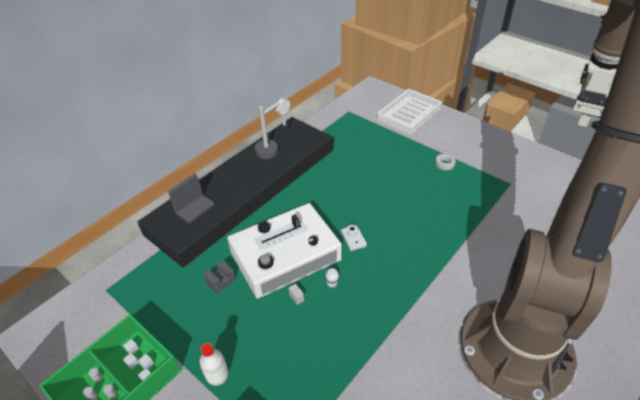

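The scene view shows the unit at about (356,205). In the side view its top is near (285,240), with the lever at about (297,220), the button at (265,261), the dead knob at (313,240) and the cap at (264,227).

Run:
```python
from h import *
a=cv2.imread('pics/d1.png')[195:295,220:350]
cv2.imwrite('pics/d1c.png',cv2.resize(a,None,fx=6,fy=6,interpolation=cv2.INTER_CUBIC))
```

```text
(no output)
```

View pics/d1c.png

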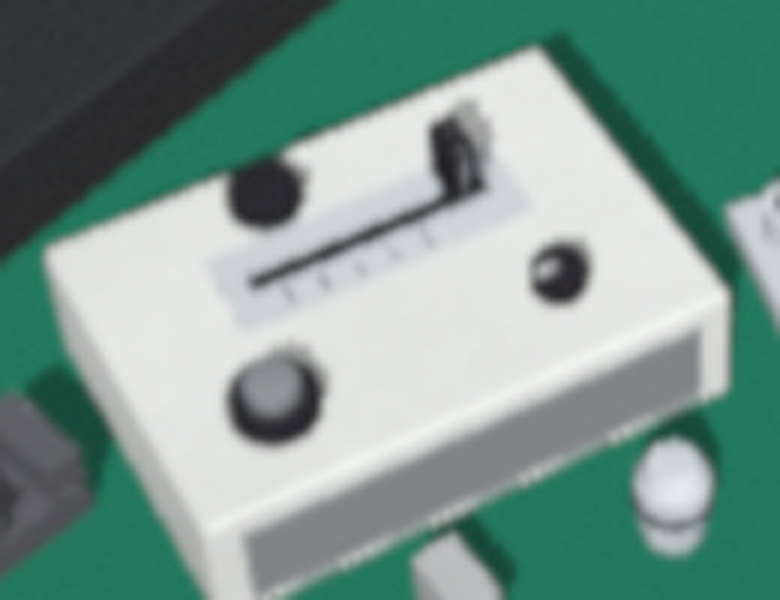

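The crop shows the top corners at about (45,250), (540,45), (730,295) and (205,530), the button top at (270,385), and the slot from (252,283) to (480,187).

```bash
cat >> h.py <<'E'
def fit(L,W):
    L=np.array(L,float);W=np.array(W)[:,:2]; z=lambda a:(a-a.mean(0))@[1,1j]
    th=np.angle((np.conj(z(L))*z(W)).sum()); R=np.array([[np.cos(th),-np.sin(th)],[np.sin(th),np.cos(th)]])
    t=W.mean(0)-R@L.mean(0); print('yaw',np.degrees(th),'t',t,'res mm',np.round(1e3*(W-L@R.T-t),1).tolist()); return R,t
E
python3 - <<'E'
from h import *
p=lambda u,v,z:px('d1',220+u/6-.4,195+v/6-.4,z)
W=[p(45,250,.07),p(540,45,.07),p(730,295,.07),p(205,530,.07),p(270,385,.092),p(252,283,.07),p(480,187,.07)]
L=[(.085,.12),(.085,-.12),(-.085,-.12),(-.085,.12),(-.045,.07),(.02,.056),(.02,-.056)]
R,t=fit(L,W)
for n,q in dict(lever0=(.02,-.045),face=(.02,-.052),button=(-.045,.07),knob=(-.045,-.06)).items(): print(n,R@q+t)
print(p(258,190,.082),'cap')
E
```

```text
yaw -20.727719321642 t [0.57695658 0.13205103] res mm [[-1.5, 0.6], [0.1, 0.4], [1.1, 2.1], [0.8, -1.1], [-2.3, 3.8], [0.2, -5.0], [1.6, -0.8]]
lever0 [0.5797353 0.0828852]
face [0.57725781 0.07633829]
button [0.55964421 0.21344687]
knob [0.51363366 0.09186139]
[0.64226263 0.14026043 0.082     ] cap
```

Call:
jog_arm:
  rows:
    - [[2.5, 4, 1], [0, 0, -4], 0]
    - [[5, 8, 2], [0, 0, -8], 0]
    - [[7.5, 12, 3], [0, 0, -12], 0]
    - [[10, 16, 4], [0, 0, -17], 0]
    - [[12.5, 20, 5], [0, 0, -21], 0]
    - [[15, 24, 6], [0, 0, -25], 0]
    - [[17.5, 28, 6], [0, 0, -30], 0]
    - [[20, 32, 6], [0, 0, -34], 0]
  newtons: 20

```text
clock: 1.1
position: [0.3435, -0.287, 0.2867]
ee_rot: [3.089, -0.571, 0.0]
force: [0.8, -0.3, -0.0]
width: 0.178
gripper_force: 0.0
```

Call:
jog_arm:
  rows:
    - [[2.5, 4, 0], [0, 0, 0], 0]
    - [[5, 8, 0], [0, 0, 0], 0]
    - [[7.5, 12, 0], [0, 0, 0], 0]
    - [[10, 16, 0], [0, 0, 0], 0]
    - [[12.5, 20, 0], [0, 0, 0], 0]
    - [[15, 24, 0], [0, 0, 0], 0]
    - [[17.5, 28, 0], [0, 0, 0], 0]
    - [[20, 32, 0], [0, 0, 0], 0]

```text
clock: 2.1
position: [0.5434, 0.0327, 0.2864]
ee_rot: [3.09, -0.567, -0.001]
force: [0.5, -0.2, -0.0]
width: 0.006
gripper_force: 0.0
```

Call:
jog_arm:
  rows:
    - [[0, 0, 0], [0, 0, 0], 0]
    - [[0, 0, 0], [0, 0, 0], 0]

```text
clock: 2.35
position: [0.5425, 0.031, 0.2862]
ee_rot: [3.089, -0.566, -0.002]
force: [0.3, -0.2, 0.2]
width: 0.002
gripper_force: 0.0
```

```bash
cat >> h.py <<'E'
def wgrab(f):
    o=arm.observe(); d=arm.get_image('wrist')
    T=np.eye(4);T[:3,:3]=cv2.Rodrigues(o['ee_rot'])[0];T[:3,3]=o['position']
    C=np.linalg.inv(T@d['mount']); d['rvec']=cv2.Rodrigues(C[:3,:3])[0]; d['tvec']=C[:3,3]
    cv2.imwrite('pics/'+f+'.png',d['img'][:,:,::-1]); np.savez('pics/'+f+'.npz',**{k:np.array(v) for k,v in d.items()}); return o,d
E
python3 - <<'E'
from h import *
o,d=wgrab('w1');print(o,d['mount'].round(3).tolist())
E
```

```text
{'clock': 2.35, 'joints': array([ 0.13807785,  0.28853947, -0.37936666,  1.65784723,  0.11286047,
        1.21816562, -2.19973027]), 'dq': array([ 0.01931169, -0.01301215,  0.01287835,  0.00689761,  0.00190208,
       -0.00290107,  0.00056519]), 'joint_efforts': array([-1.59036018e+00, -5.39312088e+01, -4.20331031e+00, -3.28474939e+01,
       -1.15553071e-01, -1.65260704e-01, -4.75798419e-02]), 'position': array([0.54250792, 0.03097754, 0.28622553]), 'ee_rot': array([ 3.08926063e+00, -5.66422066e-01, -1.78297585e-03]), 'force': array([ 0.33636393, -0.17299531,  0.23437393]), 'ft_torque': array([ 0.05148198, -0.04184454,  0.04557516]), 'gripper_force': 0.0, 'width': 0.0022037796076901364} [[-0.001, -0.951, -0.308, 0.084], [1.0, -0.001, -0.0, 0.0], [-0.0, -0.308, 0.951, -0.156], [0.0, 0.0, 0.0, 1.0]]
```

View pics/w1.png

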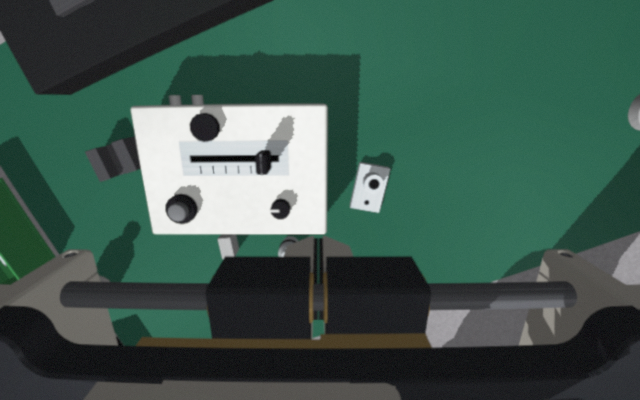

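The wrist view looks straight at the unit. Top corners are near (132,107), (327,105), (327,234) and (153,234), the lever is at (263,160), the button at (181,208), the ticks span about 199–251 at row 170, and the closed fingers point at the bottom centre.

Run:
```python
from h import *
a=cv2.imread('pics/w1.png')[95:240,125:335]
cv2.imwrite('pics/w1c.png',cv2.resize(a,None,fx=3.8,fy=3.8,interpolation=cv2.INTER_CUBIC))
```

```text
(no output)
```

View pics/w1c.png

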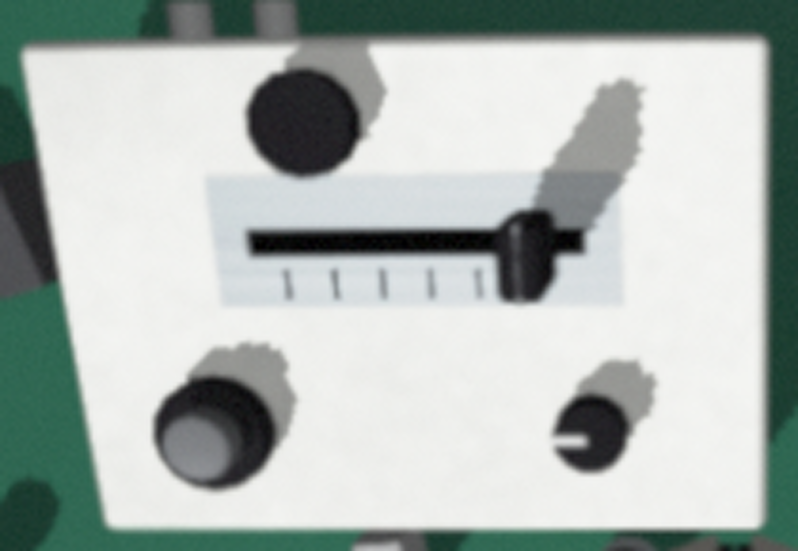

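The enlarged crop gives the ticks at u = 288, 336, 383, 431 and 479 (v ≈ 285), the lever top centre at about (519,262), the button top at (197,449), and sharp corners.

Run:
```python
from h import *
p=lambda u,v,z:px('w1',125+(u-1.4)/3.8,95+(v-1.4)/3.8,z)
W=[p(23,46,.07),p(768,38,.07),p(766,528,.07),p(105,528,.07),p(197,449,.092),p(248,242,.07),p(584,242,.07)]
L=[(.085,.12),(.085,-.12),(-.085,-.12),(-.085,.12),(-.045,.07),(.02,.056),(.02,-.056)]
R,t=fit(L,W)
loc=lambda w:(R.T@(w[:2]-t)*1e3).round(1)
for u in(288,336,383,431,479):print('tick',loc(p(u,285,.07)))
print('levertop',loc(p(519,262,.112)),'cap',loc(p(302,122,.082)),'tcp',loc(arm.observe()['position']))
for n,q in dict(button=(-.045,.07),third=(.02,.013),pre=(.02,-.085)).items(): print(n,R@q+t)
```

```text
yaw -20.851298201801992 t [0.57804579 0.13132732] res mm [[-2.2, -0.4], [-0.3, 3.0], [2.7, 1.0], [1.3, -0.6], [0.3, 0.3], [-0.9, -2.0], [-1.0, -1.2]]
tick [ 5.4 42.1]
tick [ 5.3 25.9]
tick [ 5.3 10.1]
tick [ 5.2 -5.9]
tick [  5.2 -22. ]
levertop [ 21.2 -43.7] cap [59.4 27. ] tcp [   2.7 -107. ]
button [0.56090903 0.21276031]
third [0.60136321 0.13635704]
pre [0.56648072 0.04477532]
```

Call:
jog_arm:
  rows:
    - [[1.3, 0.9, -4], [0, 0, 0], 0]
    - [[2.6, 1.8, -9], [0, 0, 0], 0]
    - [[2.6, 1.8, -14], [0, 0, 0], 0]
    - [[2.6, 1.8, -17.5], [0, 0, 0], 0]
    - [[2.6, 1.8, -18.9], [0, 0, 0], 0]
    - [[2.6, 1.8, -18.9], [0, 0, 0], 0]
    - [[2.6, 1.8, -18.9], [0, 0, 0], 0]

```text
clock: 3.28
position: [0.57, 0.0494, 0.0994]
ee_rot: [-3.089, 0.567, -0.004]
force: [0.4, -0.5, 0.7]
width: 0.006
gripper_force: 0.0
```

```bash
cat >> h.py <<'E'
U=np.radians(-20.85);RU=np.array([[np.cos(U),-np.sin(U)],[np.sin(U),np.cos(U)]]);TU=np.array([.5780,.1313])
def st():
    o=arm.observe();print('t',o['clock'],'loc mm',(RU.T@(o['position'][:2]-TU)*1e3).round(1),o['position'].round(4),'Floc',(RU.T@o['force'][:2]).round(2),o['force'][2].round(2))
E
python3 -c "
from h import *
st();wgrab('w2')"
```

```text
t 3.275 loc mm [ 21.7 -79.3] [0.57   0.0494 0.0994] Floc [ 0.51 -0.34] 0.74
```

View pics/w2.png

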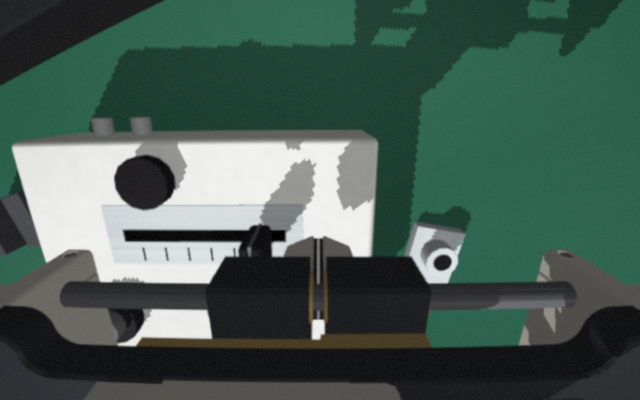

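The view shows the fingers behind the lever (258,240), with the tick row still visible around (145–240, 253). I'm approaching contact.

Call:
jog_arm:
  rows:
    - [[0.1, 0.3, -0.4], [0, 0, 0], 0]
    - [[0.2, 0.5, -0.4], [0, 0, 0], 0]
    - [[0.27, 0.7, -0.4], [0, 0, 0], 0]
    - [[0.34, 0.9, -0.4], [0, 0, 0], 0]
    - [[0.41, 1.1, -0.4], [0, 0, 0], 0]
    - [[0.48, 1.3, -0.4], [0, 0, 0], 0]
    - [[0.48, 1.3, -0.4], [0, 0, 0], 0]

```text
clock: 4.2
position: [0.5738, 0.0627, 0.0937]
ee_rot: [3.09, -0.566, 0.0]
force: [-0.1, -0.5, 0.9]
width: 0.004
gripper_force: 0.0
```

```bash
python3 -c "
from h import *
st()"
```

```text
t 4.2 loc mm [ 20.5 -65.6] [0.5738 0.0627 0.0937] Floc [ 0.06 -0.48] 0.91
```

Call:
jog_arm:
  rows:
    - [[0.07, 0.19, 0], [0, 0, 0], 0]
    - [[0.14, 0.37, 0], [0, 0, 0], 0]
    - [[0.21, 0.56, 0], [0, 0, 0], 0]
    - [[0.28, 0.75, 0], [0, 0, 0], 0]
    - [[0.28, 0.75, 0], [0, 0, 0], 0]

```text
clock: 4.82
position: [0.5763, 0.0693, 0.0937]
ee_rot: [3.089, -0.567, -0.001]
force: [-2.7, -3.7, 2.3]
width: 0.004
gripper_force: 2.3
```

```bash
python3 -c "
from h import *
st();grab('side','d2');wgrab('w3')
a=cv2.resize(cv2.imread('pics/d2.png')[200:275,235:335],None,fx=6,fy=6,interpolation=cv2.INTER_CUBIC)[:450,:400]
b=cv2.resize(cv2.imread('pics/w3.png')[180:310,0:130+200],None,fx=1.2,fy=1.2)
b=cv2.resize(cv2.imread('pics/w3.png')[180:290,60:260],None,fx=2,fy=2)
c=np.zeros((450,800,3),np.uint8);c[:,:400]=a;c[:220,400:]=b;cv2.imwrite('pics/c3.png',c)"
```

```text
t 4.825 loc mm [ 20.5 -58.5] [0.5763 0.0693 0.0937] Floc [-1.16 -4.45] 2.28
```

View pics/c3.png

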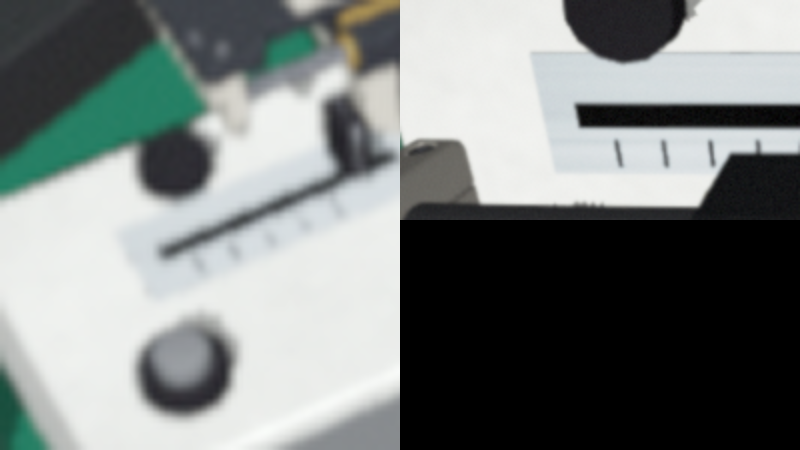

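The side crop shows the finger touching the lever's -y face, near (345,150). The force is 4.5 N, so the lever is climbing the first ridge. I'll go on in 1.5 mm steps and log the force.

Call:
jog_arm:
  rows:
    - [[0.05, 0.14, 0], [0, 0, 0], 0]
    - [[0.05, 0.14, 0], [0, 0, 0], 0]

```text
clock: 5.18
position: [0.5772, 0.0718, 0.0937]
ee_rot: [-3.09, 0.566, -0.0]
force: [0.3, -1.7, -0.4]
width: 0.003
gripper_force: 1.1
```

Call:
jog_arm:
  rows:
    - [[0.05, 0.14, 0], [0, 0, 0], 0]
    - [[0.05, 0.14, 0], [0, 0, 0], 0]

```text
clock: 5.42
position: [0.5778, 0.0737, 0.0938]
ee_rot: [-3.089, 0.566, -0.001]
force: [1.2, -0.9, 0.0]
width: 0.005
gripper_force: 0.3
```

Call:
jog_arm:
  rows:
    - [[0.05, 0.14, 0], [0, 0, 0], 0]
    - [[0.05, 0.14, 0], [0, 0, 0], 0]

```text
clock: 5.68
position: [0.5782, 0.075, 0.0938]
ee_rot: [-3.089, 0.566, -0.0]
force: [-0.8, 1.2, 0.1]
width: 0.006
gripper_force: 0.0
```

Call:
jog_arm:
  rows:
    - [[0.06, 0.14, 0], [0, 0, 0], 0]
    - [[0.06, 0.14, 0], [0, 0, 0], 0]

```text
clock: 5.92
position: [0.5787, 0.076, 0.0938]
ee_rot: [-3.09, 0.566, -0.0]
force: [0.8, -0.8, -0.2]
width: 0.006
gripper_force: 0.0
```

Call:
jog_arm:
  rows:
    - [[0.05, 0.14, 0], [0, 0, 0], 0]
    - [[0.05, 0.14, 0], [0, 0, 0], 0]

```text
clock: 6.18
position: [0.5792, 0.0772, 0.0937]
ee_rot: [-3.09, 0.566, 0.0]
force: [-0.3, -0.3, 0.3]
width: 0.006
gripper_force: 0.0
```

Call:
jog_arm:
  rows:
    - [[0.05, 0.14, 0], [0, 0, 0], 0]
    - [[0.05, 0.14, 0], [0, 0, 0], 0]

```text
clock: 6.42
position: [0.5797, 0.0786, 0.0938]
ee_rot: [-3.09, 0.566, -0.0]
force: [-0.3, 0.8, 0.6]
width: 0.002
gripper_force: 0.0
```

Call:
jog_arm:
  rows:
    - [[0.05, 0.14, 0], [0, 0, 0], 0]
    - [[0.05, 0.14, 0], [0, 0, 0], 0]

```text
clock: 6.68
position: [0.5802, 0.08, 0.0937]
ee_rot: [-3.09, 0.566, 0.0]
force: [-0.9, 0.2, -0.2]
width: 0.005
gripper_force: 0.0
```

Call:
jog_arm:
  rows:
    - [[0.06, 0.14, 0], [0, 0, 0], 0]
    - [[0.06, 0.14, 0], [0, 0, 0], 0]

```text
clock: 6.92
position: [0.5808, 0.0814, 0.0938]
ee_rot: [-3.09, 0.566, -0.0]
force: [-0.3, -0.0, 0.3]
width: 0.005
gripper_force: 0.0
```

```bash
python3 -c "
from h import *
st()"
```

```text
t 6.925 loc mm [ 20.4 -45.6] [0.5808 0.0814 0.0938] Floc [-0.25 -0.14] 0.28
```

The first crest passed at TCP y ≈ -53.5, so the second should come near -37.5 and the third-seat crest near -21.5.

Call:
jog_arm:
  rows:
    - [[0.05, 0.14, 0], [0, 0, 0], 0]
    - [[0.05, 0.14, 0], [0, 0, 0], 0]

```text
clock: 7.18
position: [0.581, 0.0819, 0.0937]
ee_rot: [3.089, -0.567, -0.001]
force: [-2.2, -3.6, 1.8]
width: 0.005
gripper_force: 1.9
```

Call:
jog_arm:
  rows:
    - [[0.05, 0.14, 0], [0, 0, 0], 0]
    - [[0.05, 0.14, 0], [0, 0, 0], 0]

```text
clock: 7.42
position: [0.5814, 0.083, 0.0937]
ee_rot: [3.088, -0.568, -0.001]
force: [-2.6, -4.4, 2.2]
width: 0.006
gripper_force: 2.7
```

Call:
jog_arm:
  rows:
    - [[0.06, 0.14, 0], [0, 0, 0], 0]
    - [[0.06, 0.14, 0], [0, 0, 0], 0]

```text
clock: 7.68
position: [0.5821, 0.0849, 0.0937]
ee_rot: [3.089, -0.567, -0.001]
force: [-2.6, -3.5, 2.3]
width: -0.001
gripper_force: 2.2
```

Call:
jog_arm:
  rows:
    - [[0.05, 0.14, 0], [0, 0, 0], 0]
    - [[0.05, 0.14, 0], [0, 0, 0], 0]

```text
clock: 7.92
position: [0.5831, 0.0874, 0.0937]
ee_rot: [-3.09, 0.566, -0.0]
force: [-0.3, -1.8, -0.4]
width: 0.006
gripper_force: 0.8
```

Call:
jog_arm:
  rows:
    - [[0.05, 0.14, 0], [0, 0, 0], 0]
    - [[0.05, 0.14, 0], [0, 0, 0], 0]

```text
clock: 8.18
position: [0.5837, 0.0891, 0.0938]
ee_rot: [-3.089, 0.566, -0.001]
force: [0.4, 0.3, -0.0]
width: 0.004
gripper_force: 0.1
```

Call:
jog_arm:
  rows:
    - [[0.06, 0.14, 0], [0, 0, 0], 0]
    - [[0.06, 0.14, 0], [0, 0, 0], 0]

```text
clock: 8.43
position: [0.5841, 0.0903, 0.0938]
ee_rot: [-3.09, 0.566, -0.0]
force: [0.4, 0.0, 1.0]
width: 0.003
gripper_force: 0.0
```

Call:
jog_arm:
  rows:
    - [[0.05, 0.14, 0], [0, 0, 0], 0]
    - [[0.05, 0.14, 0], [0, 0, 0], 0]

```text
clock: 8.68
position: [0.5845, 0.0914, 0.0938]
ee_rot: [-3.09, 0.566, -0.0]
force: [-0.2, 0.0, 0.9]
width: 0.009
gripper_force: 0.0
```

```bash
python3 -c "
from h import *
st();grab('side','d3')
cv2.imwrite('pics/c4.png',cv2.resize(cv2.imread('pics/d3.png')[205:265,235:325],None,fx=8,fy=8,interpolation=cv2.INTER_CUBIC))"
```

```text
t 8.675 loc mm [ 20.3 -35. ] [0.5845 0.0914 0.0938] Floc [-0.18 -0.05] 0.86
```

View pics/c4.png

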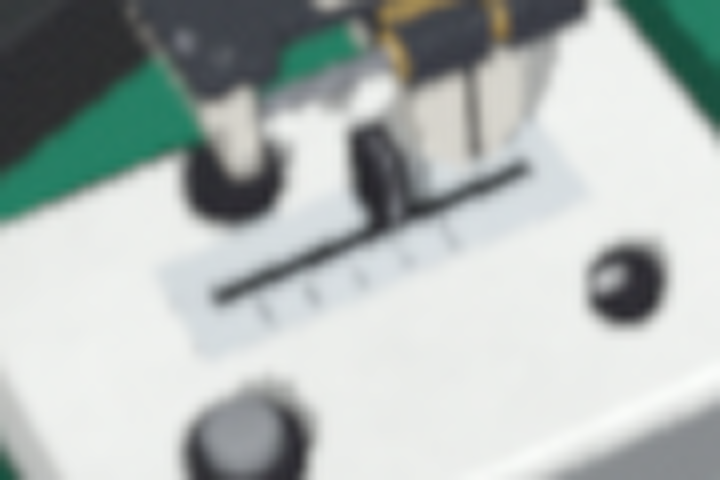

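The lever sits at the second tick: base at (390,222), and tick (405,255) projects onto it. Its next crest is expected near TCP -22, so I'll push to -23 and then go finer.

Call:
jog_arm:
  rows:
    - [[0.05, 0.14, 0], [0, 0, 0], 0]
    - [[0.1, 0.28, 0], [0, 0, 0], 0]
    - [[0.16, 0.42, 0], [0, 0, 0], 0]
    - [[0.16, 0.42, 0], [0, 0, 0], 0]

```text
clock: 9.22
position: [0.5861, 0.0954, 0.0937]
ee_rot: [-3.09, 0.566, -0.0]
force: [-1.2, 0.3, -0.1]
width: 0.004
gripper_force: 0.0
```

Call:
jog_arm:
  rows:
    - [[0.05, 0.14, 0], [0, 0, 0], 0]
    - [[0.05, 0.14, 0], [0, 0, 0], 0]

```text
clock: 9.48
position: [0.5865, 0.0966, 0.0937]
ee_rot: [3.09, -0.567, -0.0]
force: [-0.2, 0.1, 0.4]
width: 0.003
gripper_force: 0.2
```

Call:
jog_arm:
  rows:
    - [[0.05, 0.14, 0], [0, 0, 0], 0]
    - [[0.05, 0.14, 0], [0, 0, 0], 0]

```text
clock: 9.72
position: [0.5867, 0.097, 0.0937]
ee_rot: [3.088, -0.567, -0.001]
force: [-2.0, -4.4, 3.1]
width: 0.005
gripper_force: 2.7
```

Call:
jog_arm:
  rows:
    - [[0.06, 0.14, 0], [0, 0, 0], 0]
    - [[0.06, 0.14, 0], [0, 0, 0], 0]

```text
clock: 9.98
position: [0.5873, 0.0986, 0.0937]
ee_rot: [3.089, -0.567, -0.001]
force: [-2.1, -5.0, 2.1]
width: 0.005
gripper_force: 2.5
```

Call:
jog_arm:
  rows:
    - [[0.05, 0.14, 0], [0, 0, 0], 0]
    - [[0.05, 0.14, 0], [0, 0, 0], 0]

```text
clock: 10.22
position: [0.5881, 0.1007, 0.0937]
ee_rot: [3.09, -0.567, -0.0]
force: [-1.3, -3.3, 1.7]
width: 0.006
gripper_force: 1.7
```

```bash
python3 -c "
from h import *
st()"
```

```text
t 10.225 loc mm [ 20.3 -25. ] [0.5881 0.1007 0.0937] Floc [-0.05 -3.53] 1.74
```

Call:
jog_arm:
  rows:
    - [[0.04, 0.1, 0], [0, 0, 0], 0]
    - [[0.04, 0.1, 0], [0, 0, 0], 0]

```text
clock: 10.48
position: [0.5887, 0.1023, 0.0937]
ee_rot: [-3.09, 0.566, -0.0]
force: [-1.0, -1.4, -0.3]
width: 0.004
gripper_force: 0.8
```

Call:
jog_arm:
  rows:
    - [[0.04, 0.1, 0], [0, 0, 0], 0]
    - [[0.04, 0.1, 0], [0, 0, 0], 0]

```text
clock: 10.72
position: [0.5891, 0.1035, 0.0938]
ee_rot: [-3.089, 0.566, -0.0]
force: [0.5, -0.6, -0.5]
width: 0.01
gripper_force: 0.3
```

Call:
jog_arm:
  rows:
    - [[0.04, 0.1, 0], [0, 0, 0], 0]
    - [[0.04, 0.1, 0], [0, 0, 0], 0]
    - [[0.04, 0.1, 0], [0, 0, 0], 0]

```text
clock: 11.1
position: [0.5895, 0.1043, 0.0938]
ee_rot: [-3.09, 0.566, -0.0]
force: [-0.4, -0.0, 0.0]
width: 0.003
gripper_force: 0.0
```

```bash
python3 -c "
from h import *
st()"
```

```text
t 11.1 loc mm [ 20.4 -21.2] [0.5895 0.1043 0.0938] Floc [-0.36 -0.18] 0.04
```

Force has gone to zero, so the lever has snapped. Now I back off, rise and move over the button.

Call:
jog_arm:
  rows:
    - [[-0.18, -0.47, 0], [0, 0, 0], 0]
    - [[-0.36, -0.93, 0], [0, 0, 0], 0]
    - [[-0.36, -0.93, 5], [0, 0, 0], 0]
    - [[-0.36, -0.93, 10], [0, 0, 0], 0]
    - [[-1.2, 3, 12], [0, 0, 0], 0]
    - [[-2, 7, 12], [0, 0, 0], 0]
    - [[-2.9, 10.9, 12], [0, 0, 0], 0]
    - [[-2.9, 10.9, 12], [0, 0, 0], 0]

```text
clock: 12.1
position: [0.5587, 0.2167, 0.214]
ee_rot: [-3.09, 0.558, 0.001]
force: [0.3, -0.6, -0.9]
width: 0.003
gripper_force: 0.0
```

```bash
python3 -c "
from h import *
st();wgrab('w5')"
```

```text
t 12.1 loc mm [-48.4  73. ] [0.5587 0.2167 0.214 ] Floc [ 0.52 -0.43] -0.89
```

View pics/w5.png

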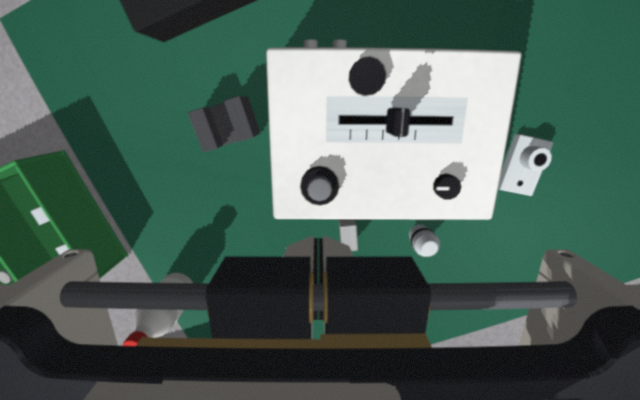

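The view shows the lever at about (398,121), with ticks visible at 350, 366, 382 and 415. Which seat it is in needs checking numerically, with one enlarged crop.

Run:
```python
from h import *
a=cv2.imread('pics/w5.png')[90:150,320:474]
A=cv2.resize(a,None,fx=5,fy=5,interpolation=cv2.INTER_CUBIC)
b=cv2.imread('pics/d3.png')[205:250,250:320]
B=cv2.resize(b,None,fx=6,fy=6,interpolation=cv2.INTER_CUBIC)
c=np.zeros((580,780,3),np.uint8);c[:300,:770]=A;c[305:575,:420]=B;cv2.imwrite('pics/c6.png',c)
loc=lambda w:(RU.T@(w[:2]-TU)*1e3).round(1)
for u in(350,366,382,398,415):print(loc(px('w5',u,134,.07)))
print('lever top',loc(px('w5',397,122,.112)),'slot ends',loc(px('w5',339,120,.07)),loc(px('w5',453,121,.07)),'button',loc(px('w5',319,189,.092)),px('w5',319,189,.092))
```

```text
[ 5.9 41.9]
[ 6.  26.1]
[ 6.2 10.4]
[ 6.3 -5.4]
[  6.5 -22.2]
lever top [20.3  7.2] slot ends [19.2 53. ] [ 19.5 -58.5] button [-44.1  72. ] [0.56237019 0.21428212 0.092     ]
```

View pics/c6.png

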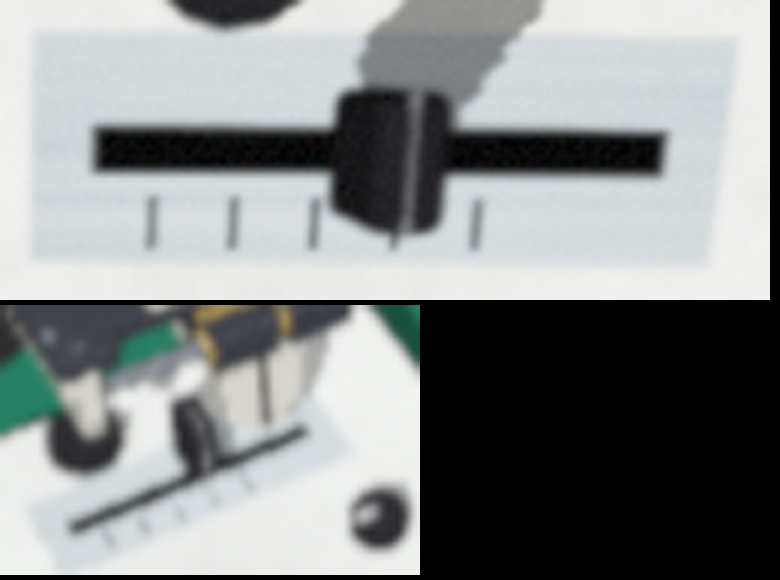

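The parallax leaves this ambiguous: the lever may be balanced on the crest. I'll test it by projecting the knob box for each hypothesis and comparing with the dark-pixel extents.

Call:
jog_arm:
  rows:
    - [[0, 0, 0], [0, 0, 0], 0]
    - [[0, 0, 0], [0, 0, 0], 0]
    - [[0, 0, 0], [0, 0, 0], 0]

```text
clock: 12.52
position: [0.5607, 0.2119, 0.2137]
ee_rot: [3.089, -0.569, 0.0]
force: [-0.0, -0.2, 0.3]
width: 0.004
gripper_force: 0.0
```

```bash
cat >> h.py <<'E'
def lever(f,c0,win,corr=None):
    """dark blob bbox away from slot vs box projection"""
    d=np.load('pics/'+f+'.npz');K=np.array([[d['fx'],0,d['cx']],[0,d['fy'],d['cy']],[0,0,1]])
    pr=lambda P:cv2.projectPoints(np.array(P,float),d['rvec'],d['tvec'],K,d['dist_coeffs'])[0][:,0]
    w=lambda x,y,z:[*(RU@[x/1e3,y/1e3]+TU),z/1e3]
    g=d['img'].max(2); u0,v0,u1,v1=win; s=g[v0:v1,u0:u1]
    m=cv2.morphologyEx((s<95).astype(np.uint8),cv2.MORPH_OPEN,np.ones((9,9)))
    n,l,stt,ce=cv2.connectedComponentsWithStats(m)
    for i in range(1,n): print('blob u %d-%d v %d-%d'%(stt[i][0]+u0,stt[i][0]+stt[i][2]-1+u0,stt[i][1]+v0,stt[i][1]+stt[i][3]-1+v0),'centroid',ce[i]+[u0,v0])
    print('tick3,slot ends proj',pr([w(6,10,70),w(20,56,70),w(20,-56,70)]).round(1).tolist())
    for y in c0:
        P=pr([w(20+a,y+b,z) for a in(-12,12) for b in(-7,7) for z in(78,112)]);h=cv2.convexHull(P.astype(np.float32));M=cv2.moments(h)
        print(y,'bbox',P.min(0).round(1),P.max(0).round(1),'c',round(M['m10']/M['m00'],1),round(M['m01']/M['m00'],1))
E
python3 - <<'E'
from h import *
st();o,d=wgrab('w6');print('w6');lever('w6',(-6,2,6,10),(330,85,470,150))
print('w1 check');lever('w1',(-48,-44,-40),(215,135,290,185))
for r in (105,112,120,128,132): print(r,''.join('#' if x<95 else '.' for x in d['img'].max(2)[r,330:470]))
E
```

```text
t 12.525 loc mm [-44.9  69.2] [0.5607 0.2119 0.2137] Floc [ 0.01 -0.17] 0.26
w6
blob u 345-376 v 85-97 centroid [360.44350282  90.31355932]
blob u 380-395 v 112-137 centroid [387.93633952 124.42440318]
blob u 397-405 v 119-127 centroid [401. 123.]
tick3,slot ends proj [[377.6, 137.5], [331.1, 122.9], [445.6, 123.3]]
-6 bbox [388.7 110.4] [416.6 140.7] c 402.6 125.3
2 bbox [380.4 110.4] [407.  140.7] c 393.6 125.3
6 bbox [376.2 110.4] [402.2 140.7] c 389.1 125.3
10 bbox [372.1 110.3] [397.4 140.7] c 384.7 125.2
w1 check
blob u 256-270 v 151-172 centroid [263.42807018 161.87368421]
tick3,slot ends proj [[225.5, 169.1], [188.2, 158.3], [277.1, 158.0]]
-48 bbox [258.3 149.3] [275.9 175.2] c 267.2 162.2
-44 bbox [254.6 149.3] [272.7 175.2] c 263.7 162.2
-40 bbox [251.  149.3] [269.4 175.2] c 260.3 162.2
105 ............................................................................................................................................
112 ......................................................############..###.....................................................................
120 ....##############################################################.##################################################.......................
128 ..................................................#######################...................................................................
132 ...................................................##############.######....................................................................
```

The projections put the lever about 7–8 mm short of the third tick, right on the crest and not yet in. I'll go back behind it and push about 4 mm further, which is still short of the third seat.

Call:
jog_arm:
  rows:
    - [[0.8, -4, 0], [0, 0, 0], 0]
    - [[1.7, -8, 0], [0, 0, 0], 0]
    - [[2.5, -11.8, 0], [0, 0, 0], 0]
    - [[2.5, -11.8, 0], [0, 0, 0], 0]
    - [[2.5, -11.8, -4], [0, 0, 0], 0]
    - [[2.5, -11.8, -8], [0, 0, 0], 0]
    - [[2.5, -11.8, -11], [0, 0, 0], 0]
    - [[2.5, -11.8, -12], [0, 0, 0], 0]

```text
clock: 13.58
position: [0.5841, 0.0953, 0.0921]
ee_rot: [3.09, -0.565, -0.005]
force: [0.7, 0.6, 0.3]
width: 0.001
gripper_force: 0.0
```

Call:
jog_arm:
  rows:
    - [[0, 0, 0], [0, 0, 0], 0]
    - [[0.14, 0.37, 0], [0, 0, 0], 0]
    - [[0.28, 0.74, 0], [0, 0, 0], 0]
    - [[0.28, 0.74, 0], [0, 0, 0], 0]

```text
clock: 14.08
position: [0.5887, 0.103, 0.0945]
ee_rot: [-3.09, 0.566, -0.002]
force: [0.1, 0.5, 0.8]
width: 0.002
gripper_force: 0.0
```

```bash
python3 -c "
from h import *
st()"
```

```text
t 14.075 loc mm [ 20.  -22.7] [0.5887 0.103  0.0945] Floc [-0.13  0.48] 0.85
```

Call:
jog_arm:
  rows:
    - [[0.05, 0.14, 0], [0, 0, 0], 0]
    - [[0.05, 0.14, 0], [0, 0, 0], 0]

```text
clock: 14.32
position: [0.5887, 0.1037, 0.0938]
ee_rot: [-3.09, 0.567, -0.0]
force: [0.4, 0.1, -0.2]
width: 0.004
gripper_force: 0.0
```

Call:
jog_arm:
  rows:
    - [[0.05, 0.14, 0], [0, 0, 0], 0]
    - [[0.05, 0.14, 0], [0, 0, 0], 0]

```text
clock: 14.58
position: [0.5891, 0.1052, 0.0937]
ee_rot: [-3.09, 0.566, 0.0]
force: [0.3, 0.5, -0.4]
width: 0.007
gripper_force: 0.0
```

Call:
jog_arm:
  rows:
    - [[0.06, 0.14, 0], [0, 0, 0], 0]
    - [[0.06, 0.14, 0], [0, 0, 0], 0]
    - [[0.06, 0.14, 0], [0, 0, 0], 0]

```text
clock: 14.95
position: [0.5898, 0.1065, 0.0937]
ee_rot: [3.09, -0.566, 0.0]
force: [0.3, -0.5, 1.0]
width: 0.004
gripper_force: 0.0
```

```bash
python3 -c "
from h import *
st()"
```

```text
t 14.95 loc mm [ 19.8 -19. ] [0.5898 0.1065 0.0937] Floc [ 0.5  -0.35] 0.98
```

Call:
jog_arm:
  rows:
    - [[-0.18, -0.47, 0], [0, 0, 0], 0]
    - [[-0.36, -0.93, 0], [0, 0, 0], 0]
    - [[-0.36, -0.93, 5], [0, 0, 0], 0]
    - [[-0.36, -0.93, 10], [0, 0, 0], 0]
    - [[-1.2, 3, 12], [0, 0, 0], 0]
    - [[-2.2, 7, 12], [0, 0, 0], 0]
    - [[-3, 10.4, 12], [0, 0, 0], 0]
    - [[-3, 10.4, 12], [0, 0, 0], 0]

```text
clock: 15.95
position: [0.5583, 0.2138, 0.214]
ee_rot: [-3.09, 0.559, 0.001]
force: [-0.7, 1.0, -0.8]
width: 0.008
gripper_force: 0.0
```

Call:
jog_arm:
  rows:
    - [[0, 0, 0], [0, 0, 0], 0]
    - [[0, 0, 0], [0, 0, 0], 0]
    - [[0, 0, 0], [0, 0, 0], 0]

```text
clock: 16.32
position: [0.5601, 0.2093, 0.2137]
ee_rot: [3.089, -0.569, 0.0]
force: [-0.1, -0.3, 0.2]
width: 0.002
gripper_force: 0.0
```

Run:
```python
from h import *
st();o,d=wgrab('w7');lever('w7',(-6,2,6,10,13),(330,85,470,150))
for r in range(106,146,4): print(r,''.join('#' if x<95 else '.' for x in d['img'].max(2)[r,320:470]))
for r in (132,138,140,143): print(r,d['img'].max(2)[r,325:430].tolist())
```

```text
t 16.325 loc mm [-44.5  66.5] [0.5601 0.2093 0.2137] Floc [-0.03 -0.31] 0.23
blob u 342-373 v 85-98 centroid [357.51351351  90.61621622]
blob u 369-392 v 112-138 centroid [380.18785579 125.4288425 ]
tick3,slot ends proj [[374.9, 137.9], [328.4, 123.3], [442.8, 123.7]]
-6 bbox [385.9 110.9] [413.4 141.2] c 399.6 125.8
2 bbox [377.6 110.8] [403.8 141.2] c 390.6 125.8
6 bbox [373.4 110.8] [399.  141.2] c 386.1 125.8
10 bbox [369.3 110.8] [394.2 141.2] c 381.7 125.7
13 bbox [366.2 110.8] [390.6 141.2] c 378.3 125.8
106 ......................................................................................................................................................
110 ......................................................................................................................................................
114 ....................................................############..######..............................................................................
118 ...................................................#####################..........................................
[... 2341 characters left out ...]
 224, 224, 223, 225, 224, 224, 223, 223, 221, 205, 144, 147, 208, 223, 224, 222, 224, 224, 224, 224, 223, 223, 223, 224, 223, 223, 223, 222, 223, 223, 222, 222, 222, 222]
143 [218, 216, 219, 219, 219, 219, 218, 219, 218, 219, 220, 220, 220, 220, 220, 211, 178, 153, 189, 216, 220, 220, 219, 220, 220, 219, 220, 221, 220, 220, 219, 218, 194, 172, 195, 218, 221, 221, 222, 223, 221, 221, 221, 222, 223, 221, 221, 218, 194, 164, 179, 213, 221, 222, 221, 221, 221, 218, 218, 219, 221, 220, 221, 222, 210, 166, 178, 214, 221, 222, 223, 224, 223, 222, 222, 224, 222, 222, 223, 222, 209, 171, 185, 215, 221, 223, 223, 224, 223, 222, 222, 223, 223, 223, 223, 223, 223, 223, 222, 224, 222, 222, 223, 223, 224]
```

The lever moved on about 8 mm. Its extent of 370–391 px matches the box centred on the third tick (374 px), so it is seated. Now the button.

Call:
jog_arm:
  rows:
    - [[0.1, 0.4, -4], [0, 0, 0], 0]
    - [[0.1, 0.4, -8], [0, 0, 0], 0]
    - [[0.1, 0.4, -10.5], [0, 0, 0], 0]
    - [[0.1, 0.4, -11.3], [0, 0, 0], 0]
    - [[0.1, 0.4, -11.3], [0, 0, 0], 0]
    - [[0.1, 0.4, -11.3], [0, 0, 0], 0]

```text
clock: 17.12
position: [0.5615, 0.2148, 0.102]
ee_rot: [-3.089, 0.567, -0.003]
force: [0.2, 0.3, -0.2]
width: 0.008
gripper_force: 0.0
```

Call:
jog_arm:
  rows:
    - [[0, 0, -0.3], [0, 0, 0], 0]
    - [[0, 0, -0.6], [0, 0, 0], 0]
    - [[0, 0, -0.9], [0, 0, 0], 0]
    - [[0, 0, -1.2], [0, 0, 0], 0]
    - [[0, 0, -1.4], [0, 0, 0], 0]
    - [[0, 0, -1.4], [0, 0, 0], 0]

```text
clock: 17.88
position: [0.5608, 0.2145, 0.0868]
ee_rot: [-3.09, 0.567, -0.0]
force: [-1.4, -1.7, 4.3]
width: 0.006
gripper_force: 2.3
```

```bash
python3 -c "
from h import *
st()"
```

```text
t 17.875 loc mm [-45.7  71.6] [0.5608 0.2145 0.0868] Floc [-0.72 -2.08] 4.31
```

Nearly down. I'll press until it hits the stop.

Call:
jog_arm:
  rows:
    - [[0, 0, -0.1], [0, 0, 0], 0]
    - [[0, 0, -0.1], [0, 0, 0], 0]

```text
clock: 18.12
position: [0.5609, 0.2145, 0.0863]
ee_rot: [-3.09, 0.567, -0.001]
force: [-2.4, -1.0, 7.7]
width: 0.005
gripper_force: 4.4
```

Call:
jog_arm:
  rows:
    - [[0, 0, -0.1], [0, 0, 0], 0]
    - [[0, 0, -0.1], [0, 0, 0], 0]

```text
clock: 18.38
position: [0.5609, 0.2145, 0.0861]
ee_rot: [-3.09, 0.567, -0.001]
force: [-4.4, -3.9, 16.5]
width: 0.004
gripper_force: 8.5
```

Call:
jog_arm:
  rows:
    - [[0, 0, -0.1], [0, 0, 0], 0]
    - [[0, 0, -0.1], [0, 0, 0], 0]
    - [[0, 0, -0.1], [0, 0, 0], 0]

```text
clock: 18.75
position: [0.561, 0.2145, 0.0859]
ee_rot: [-3.09, 0.567, -0.002]
force: [-7.3, -4.0, 24.9]
width: 0.004
gripper_force: 12.6
```

The button is at its stop: force is climbing at z = 0.086. Release, and check the lever.

Call:
jog_arm:
  rows:
    - [[0, 0, 0.5], [0, 0, 0], 0]
    - [[0, 0, 1.5], [0, 0, 0], 0]
    - [[0, 0, 5], [0, 0, 0], 0]
    - [[0, 0, 9], [0, 0, 0], 0]
    - [[0, 0, 13], [0, 0, 0], 0]
    - [[0, 0, 13], [0, 0, 0], 0]
    - [[0, 0, 13], [0, 0, 0], 0]
    - [[0, 0, 13], [0, 0, 0], 0]

```text
clock: 19.75
position: [0.56, 0.214, 0.2124]
ee_rot: [3.089, -0.566, -0.003]
force: [0.3, 0.2, -1.0]
width: 0.009
gripper_force: 0.0
```

Run:
```python
from h import *
st();o,d=wgrab('w8');lever('w8',(2,10,13),(330,85,470,150))
print('button',d['depth'][185:195,300:325].min(),[ (px('w8',u,v)*1e3).round(0).tolist() for u,v in((312,190),(314,193))])
```

```text
t 19.75 loc mm [-46.2  70.9] [0.56   0.214  0.2124] Floc [0.2  0.32] -0.96
blob u 348-377 v 85-96 centroid [362.37583893  89.72483221]
blob u 374-389 v 110-136 centroid [381.98691099 122.87434555]
blob u 336-351 v 118-126 centroid [343.5 122. ]
blob u 416-425 v 118-126 centroid [420.5 122. ]
tick3,slot ends proj [[379.6, 136.1], [332.9, 121.3], [447.9, 122.0]]
2 bbox [382.4 108.8] [409.7 139.2] c 396.0 123.7
10 bbox [374.1 108.7] [400.  139.2] c 387.0 123.7
13 bbox [370.9 108.7] [396.4 139.2] c 383.6 123.7
button 0.0 [[565.0, 218.0, 90.0], [561.0, 217.0, 90.0]]
```

The lever is still in the third detent, the button is back up and the arm is clear.

```bash
python3 -c "
from cell import arm
print(arm.sign_off())"
```

```text
the job is handed in; nothing more can be done
None
```

I pushed the filter lever into its third detent, pressed the button right down to its stop and let go, and handed the job in at about 20 s with the arm clear; it took two pushes because the lever first stopped on the ridge before the third detent.

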